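# Set out the snack things on their matching pads

## Robot

A 7-joint arm with a two-finger parallel gripper is mounted at the origin on the work surface. World frame = base frame: x ahead of the robot, y to its left, z up, the work surface at z = 0. Lengths are in m, angles in rad, forces in N, time in s.
With the tool pointing down it reaches from about 0.35 to 0.9 m from the base axis. Payload 19.9 kg.
Tool frame: the origin (TCP) lies at the very end of the fingers, on their centre line; the grasp point (between the pads) lies 19 mm behind it; z points along the fingers, y is the line along which they close (so a half turn about z gives the same grasp; the last joint's range is limited). The gripper opens to 85 mm and grips with 20 to 120 N. Pads are 22 mm wide; open, the fingers measure 114 mm over their backs; the gripper's body (76 mm by 85 mm) begins 54 mm behind the grasp point. The pads swing forward as they close: fully open they stand 13 mm farther back than shut.
Start: joints at [-1.315, 0.417, -0.01, 1.614, 0.005, 1.111, -0.053], TCP at [0.183, 0.598, 0.231] pointing down, gripper open.
Joint ranges: [-2.81, 2.81], [-0.39, 2.02], [-1.27, 1.25], [0.06, 2.57], [-1.19, 4.33], [0.19, 2], [-2.82, 2.82]. Speed limits (rad/s): [1.89, 1.89, 2.39, 2.39, 3.01, 3.01, 3.01].

## Interface

Orientations are given as a unit quaternion [x, y, z, w].
In Python, from cell import manip gives the robot as it stands. The module is installed in compiled form; this text tells all that it offers.
- The arm moves only by the tool arm_command, never from a script. Its argument "moves" is a list of rows, each a list of 3 entries, a list of its own where there are three numbers: the shift along the tool's x, y, z in cm, then the turn, a rotation vector about the tool's x, y, z in degrees, then the gripper's target within -1 to 1 (fully open at 1, half-way at 0, shut at -1). In form: [[[tx, ty, tz], [ax, ay, az], gripper], ...]. A call has 1 to 12 rows; each row is the pose to reach, as a shift and turn from the pose commanded when the call began, along the tool's axes at that moment; what a row does not reach only later rows make up. A row lasts 1/8 s, in which the tool goes at most 62.5 mm and 10.7 degrees, less where a joint would pass 70% of its speed; a pose out of reach is approached as far as the arm can. A call with a gripper value outside its range is refused whole. The fingers move at their own pace and stop on an object; the grip force is fixed at half the most. Time passes only in rows, so rows that repeat a pose let the fingers close. It gives the time, the measured TCP pose, the force, the opening and the grip force at its end, in the units of the state.
- manip.sense(): the state, without advancing time (a new reading comes with each control period).
- manip.grab_frame(name): name is "scene" or "top" or "wrist"; returns a dict with "image" (480x640x3 uint8, red, green, blue), "fx", "fy", "cx", "cy" (pixels), "R" (3x3) and "t" (3): a world point X has camera coordinates R X + t. Camera axes: x right, y down, z forward; pixel columns grow to the right and rows downward; lengths in m; the calibration is good to about 2 mm. A picture is of the moment at which its call begins. There is no depth.
- manip.sign_off(): hands the job in; it is judged then, once.
The state is a dict: "clock": time; "qpos": joint angles; "joint_velocities": joint speeds; "joint_efforts": joint torques, N m; "eef_pos": TCP position; "tool_rot": TCP orientation; "contact_force": force on the tool from outside, world axes, zero at the start; "ft_torque": the same for the moment, N m; "gripper_width": opening from 0.0 (shut) to 1.0 (fully open); "gripper_force": force on a finger pad.
Only numpy, scipy, OpenCV 4.12 (cv2) and the standard library are available. Lean on these libraries where they do the work, as an engineer would, in place of code of your own. Each camera call takes 0.05 s, during which the arm holds its last target. There are 200 camera calls.

## Task

Set out the afternoon snack things: put each cup on the coaster of its own colour, the dark blue dipping dish on the white square tile with the blue ring, and the aluminium box on the dark grey oblong mat, its long side along the mat's long side. Each should stand upright in the middle of its pad, to within about a centimetre, and be set down rather than dropped. Leave the glass bowl and the red jar where they are.

Things in the scene. Friction and masses are not known exactly. Their poses are not given: they have to be found in the camera images.
- cup_teal: Teal plastic tumbler without a handle, standing upright, open at the top: 82 mm high, 62 mm across at the rim, 56 mm at the foot, wall 3 mm, about 70 g. Origin: centre of its underside; z up its axis.
- cup_orange: Orange plastic tumbler without a handle, standing upright, open at the top: 82 mm high, 62 mm across at the rim, 56 mm at the foot, wall 3 mm, about 70 g. Origin: centre of its underside; z up its axis.
- dish: Dark blue ceramic dipping dish, white inside on the bottom, standing upright: 30 mm high, foot 44 mm across, widening to 62 mm at 10 mm height and then nearly straight to 64 mm at the rim; wall 4 mm, about 110 g. Origin: centre of its underside; z up.
- tin: Small closed aluminium box lying flat, its shut sliding door (does not move) on top between two dark rails: 90 mm long (its x axis), 50 mm wide (its y axis), 42 mm high, 45 mm with the door's dark grip, about 160 g. Origin: centre of its underside; z up.
- coaster_teal: Round teal coaster, 100 mm across and 4 mm thick, with a thin white ring drawn on it; it is fixed to the counter. Origin: centre of its underside, on the counter; its top is 4 mm above that.
- coaster_orange: Round orange coaster, 100 mm across and 4 mm thick, with a thin white ring drawn on it; it is fixed to the counter. Origin: centre of its underside, on the counter; its top is 4 mm above that.
- tile_pad: White square ceramic tile, 90 x 90 mm and 4 mm thick, with a dark blue ring drawn on it; fixed to the counter. Origin: centre of its underside, on the counter; its top is 4 mm above that. For the dipping dish.
- oblong_mat: Dark grey oblong mat, 120 mm long (its x axis), 80 mm wide (its y axis), 4 mm thick, with a thin silver outline of the aluminium box drawn on it; fixed to the counter. Origin: centre of its underside, on the counter; its top is 4 mm above that.
- bowl: Clear glass mixing bowl, 170 mm across the rim, 90 mm across the foot, 80 mm high, to be left alone. Origin: centre of its underside.
- jar: Closed red chili jar with a brass lid, 46 mm across, 82 mm high, standing upright among the things, to be left alone. Origin: centre of its underside.
Not all that is in view belongs to the job. Leave any purple look-alike of the cup_teal alone.

How it is judged:
At the end, for the whole second after the job is handed in: Each cup on the coaster of its colour, dish on the tile, box on the oblong mat: centres within 12 mm, resting on the pad (4 mm), upright within 0.1 rad, at rest; box along the mat within 0.2 rad (either way round); bowl and jar within 20 mm of where they were (horizontal distance between cup_teal and coaster_teal below 0.012 m and z of cup_teal in the frame of coaster_teal between 0 and 0.008 m and angle between each of cup_teal, cup_orange, dish, tin's own z axis and vertical below 0.1 rad and linear speed of each of cup_teal, cup_orange, dish, tin below 0.02 m/s and angular speed of each of cup_teal, cup_orange, dish, tin below 0.2 rad/s and horizontal distance between cup_orange and coaster_orange below 0.012 m and z of cup_orange in the frame of coaster_orange between 0 and 0.008 m and horizontal distance between dish and tile_pad below 0.012 m and z of dish in the frame of tile_pad between 0 and 0.008 m and horizontal distance between tin and oblong_mat below 0.012 m and z of tin in the frame of oblong_mat between 0 and 0.008 m and angle between the x axis of tin and the x axis of oblong_mat, either way round below 0.2 rad and distance of each of bowl, jar from where it was at the start of the episode below 0.02 m); the robot touches nothing.
It fails at once if the glass bowl or the red jar is pushed more than 20 mm from its place (distance of any of bowl, jar from where it was at the start of the episode above 0.02 m).
It fails at once if a cup, the dish or the box is dropped (out of the fingers and faster than 0.7 m/s, a fall of about 25 mm) ((contact force between cup_teal and the fingers below 0.05 N and linear speed of cup_teal above 0.7 m/s) or (contact force between cup_orange and the fingers below 0.05 N and linear speed of cup_orange above 0.7 m/s) or (contact force between dish and the fingers below 0.05 N and linear speed of dish above 0.7 m/s) or (contact force between tin and the fingers below 0.05 N and linear speed of tin above 0.7 m/s)).
It also fails if it takes over 120 s, if anything falls off the work surface, if the arm or the gripper's body presses on something with over 40 N, if the wrist force passes 120 N, or if a joint passes its speed limit or range.

## Working session

There is one attempt and no reset: what is moved stays moved. The work goes in short steps, Python scripts to look and compute and a tool call to move; the robot and the scene stay as the last step left them, time stands still between calls to the robot, and variables do not carry over. Pictures are saved under pics/ and viewed, at most 14 in all, crops included, and the job is handed in when it is done.

Besides the shell and the picture viewer there is one more tool, called after "Emit:" as name(argument=value, ...) on one line, values as JSON. arm_command: Moves the arm, as the interface text tells. Its arguments: {"type":"object","properties":{"moves":{"type":"array"}},"required":["moves"]}

```bash
mkdir -p pics; cat > h.py <<'E'
import numpy as np, cv2, pickle
from cell import manip
def snap(n,f):
    d=manip.grab_frame(n); cv2.imwrite('pics/'+f+'.png',d['image'][:,:,::-1]); pickle.dump(d,open('pics/'+f+'.pkl','wb')); return d
def load(f): return pickle.load(open('pics/'+f+'.pkl','rb'))
def w(d,u,v,z):
    R,t=np.array(d['R']),np.array(d['t']); c=-R.T@t
    r=R.T@np.array([(u-d['cx'])/d['fx'],(v-d['cy'])/d['fy'],1]); return c+r*(z-c[2])/r[2]
E
python3 - <<'E'
from h import *
for n in ['scene','top']:
    d=snap(n,n+'0'); print(n,-np.array(d['R']).T@d['t'],d['fx'])
print(manip.sense())
E
```

```text
scene [1.38942782 0.46854792 0.6720269 ] 504.43478591723317
top [0.41404122 0.01392237 0.96212685] 452.21125083846925
{'clock': 0.1, 'qpos': array([-1.31546698,  0.41791969, -0.01031625,  1.61414639,  0.0047345 ,
        1.11067824, -0.05300851]), 'joint_velocities': array([-0.00147252, -0.0019047 , -0.00010536, -0.00286368, -0.00051216,
       -0.00017447, -0.00046021]), 'joint_efforts': array([ 1.55060538e-03, -8.65832591e+01,  6.80673234e-01, -4.35647106e+01,
        1.91412598e-02,  4.96661989e-03, -1.91668352e-05]), 'eef_pos': array([0.18272196, 0.59735464, 0.23070577]), 'tool_rot': array([ 1.47857012e-01,  9.89008587e-01, -5.63744257e-04, -2.73957305e-05]), 'contact_force': array([-0.44332512, -0.61213914,  0.29031518]), 'ft_torque': array([-0.04506782, -0.04128077,  0.03280201]), 'gripper_force': 0.0, 'gripper_width': 1.0010334925458306}
```

View pics/top0.png

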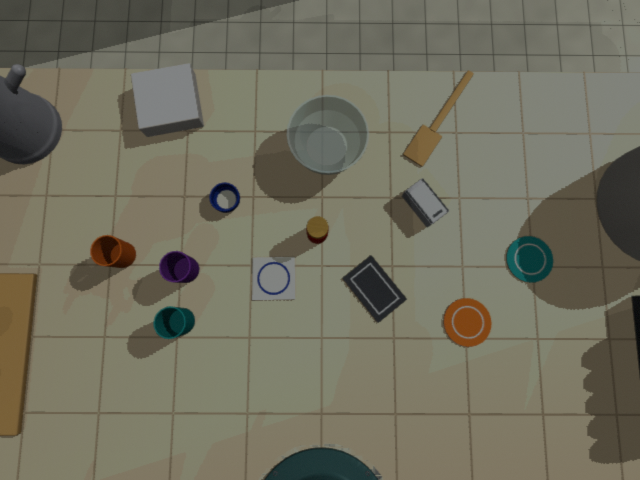

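View pics/scene0.png

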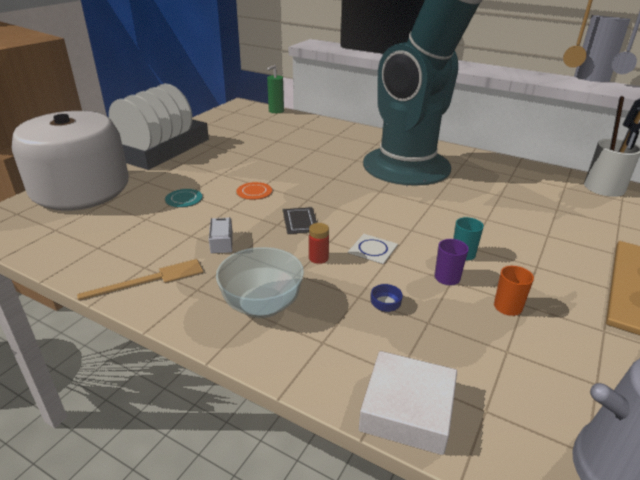

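The top view shows a purple cup at (178,268), which is the look-alike to leave alone. The teal cup is at (174,322) and the orange cup at (112,251). The dish is at (225,198), the box at (426,202), the jar at (317,230) and the bowl at (327,135). The pads are: tile (274,279), mat (374,288), orange coaster (467,322), teal coaster (530,259). Next I'll enlarge two crops to confirm these.

```bash
python3 - <<'E'
from h import *
im=load('top0')['image'][:,:,::-1]
cv2.imwrite('pics/c1.png',cv2.convertScaleAbs(cv2.resize(im[170:345,85:305],(770,612),interpolation=3)[:600],alpha=1.5))
cv2.imwrite('pics/c2.png',cv2.convertScaleAbs(cv2.resize(im[170:350,335:560],(788,630),interpolation=3)[:600],alpha=1.5))
E
```

```text
(no output)
```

View pics/c1.png

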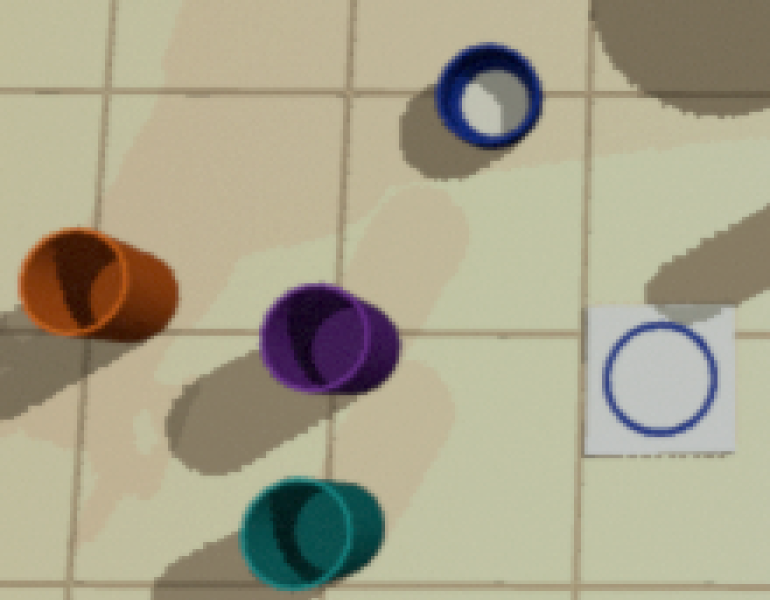

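View pics/c2.png

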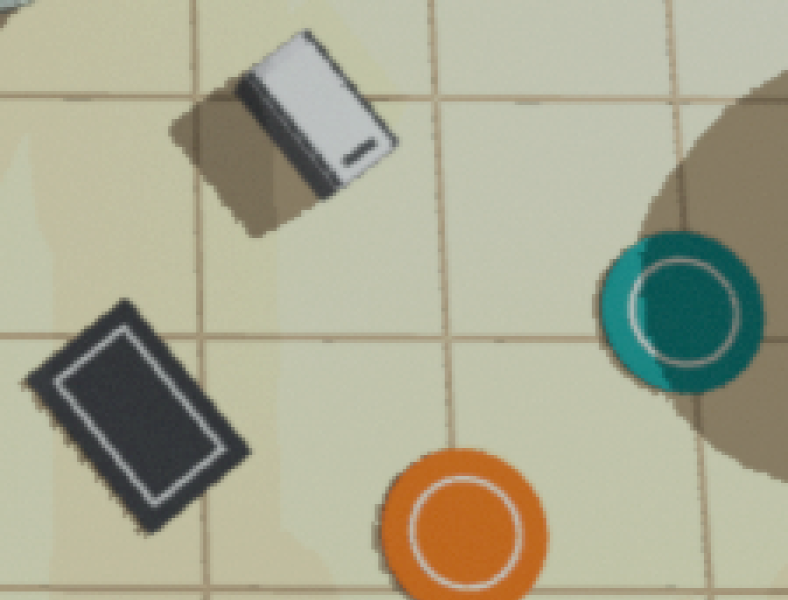

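```bash
cat >> h.py <<'E'
from scipy.spatial.transform import Rotation as Ro
def go(x,y,z,ang=None):
    """shift (cm) and turn (deg) to world x,y,z; ang = world angle (deg) of closing axis"""
    s=manip.sense(); R=Ro.from_quat(s['tool_rot']).as_matrix()
    if ang is None: T=R
    else:
        a=np.deg2rad(ang); yv=np.array([np.cos(a),np.sin(a),0])
        if yv@R[:,1]<0: yv=-yv
        zv=np.array([0,0,-1.]); T=np.stack([np.cross(yv,zv),yv,zv],1)
    print((R.T@(np.array([x,y,z])-s['eef_pos'])*100).round(2), np.rad2deg(Ro.from_matrix(R.T@T).as_rotvec()).round(1))
E
python3 - <<'E'
from h import *
d=load('top0')
def p(n,X,Y,z,u0=85): print(n,w(d,u0+X/3.5,170+Y/3.5,z)[:2].round(4))
p('orange',75,282,.082);p('orange foot',137,300,0.0); p('teal',297,534,.082);p('purple',316,338,.082);p('dish',490,96,.03)
p('tile',660,379,.004)
m=[(124,326),(223,451),(154,506),(54,382)]
p('mat',138.7,416,.004,335)
for q in m:p('matc',*q,.004,335)
p('oc',466,533,.004,335);p('tc',685,312,.004,335)
for q in [(308,30),(398,143),(335,198),(238,85)]: p('tin',*q,.042,335)
for n,u,v in [('jar',317,226),('bowl',327,135)]: print(n,w(d,u,v,.08))
E
```

```text
orange [0.518  0.4224]
orange foot [0.5169 0.4219]
teal [0.3806 0.2908]
purple [0.4875 0.2863]
dish [0.6386 0.2057]
tile [0.4705 0.102 ]
mat [ 0.4495 -0.1112]
matc [ 0.5037 -0.103 ]
matc [ 0.4289 -0.1615]
matc [ 0.3962 -0.1195]
matc [ 0.4696 -0.0603]
oc [ 0.3814 -0.3052]
tc [ 0.5143 -0.4451]
tin [ 0.6791 -0.2114]
tin [ 0.6101 -0.2628]
tin [ 0.5767 -0.2241]
tin [ 0.6449 -0.1684]
jar [0.56971583 0.01119467 0.08      ]
bowl [ 0.75893556 -0.00821471  0.08      ]
```

The crops confirm it. The teal cup (crop 1, 297,534), the orange cup (75,282) and the dark blue dish (490,96) match their descriptions. The purple cup (316,338) is the decoy. The box (crop 2, 318,114) is already nearly parallel to the mat (139,416). I'll take the teal cup first.

```bash
python3 -c "
from h import *
go(.3806,.2908,.2)"
```

```text
[-27.89 -23.52   3.1 ] [0. 0. 0.]
```

Emit:
arm_command(moves=[[[-5, -4, 0.5], [0, 0, 0], 1], [[-10, -8.5, 1], [0, 0, 0], 1], [[-14, -12, 1.5], [0, 0, 0], 1], [[-18, -15.5, 2], [0, 0, 0], 1], [[-22, -19, 2.5], [0, 0, 0], 1], [[-26, -22, 3], [0, 0, 0], 1], [[-27.9, -23.5, 3.1], [0, 0, 0], 1], [[-27.9, -23.5, 3.1], [0, 0, 0], 1], [[-27.9, -23.5, 3.1], [0, 0, 0], 1]])

```text
clock: 1.23
eef_pos: [0.3804, 0.2919, 0.2002]
tool_rot: [0.148, 0.989, -0.0, -0.0]
contact_force: [-0.5, 0.6, 0.0]
gripper_width: 0.996
gripper_force: 0.0
```

```bash
python3 -c "
from h import *
snap('wrist','w1'); s=manip.sense();print(s['eef_pos'],s['tool_rot'])
go(.3806,.2908,.032)"
```

```text
[0.38029785 0.29209134 0.20022497] [ 1.47227989e-01  9.89102578e-01 -3.50762462e-05 -9.51671937e-05]
[-0.07 -0.11 16.82] [0. 0. 0.]
```

View pics/w1.png

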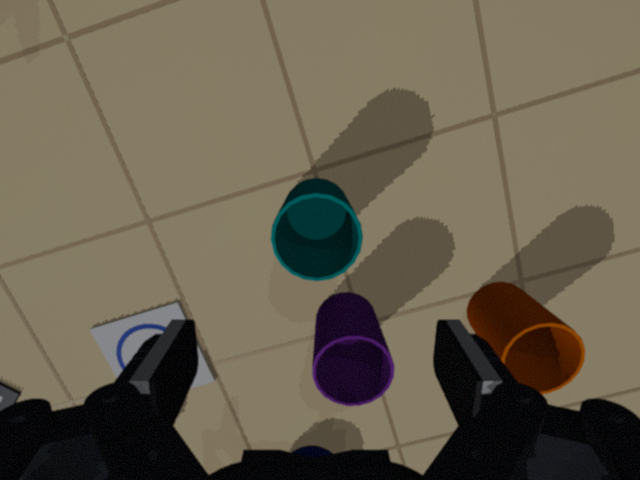

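The wrist view shows the teal rim centred at (317,237) and the fingertips at about x=193 and x=440, so the cup is centred between them. I'll lower the gripper and check the rim position from the calibration.

```bash
python3 -c "
from h import *
d=load('w1')
for n,u,v in [('teal',317,237),('purple',353,370),('orange',543,358)]: print(n,w(d,u,v,.082))"
```

```text
teal [0.38196328 0.29187449 0.082     ]
purple [0.48857377 0.28742241 0.082     ]
orange [0.51923358 0.42355188 0.082     ]
```

Emit:
arm_command(moves=[[[-0.1, -0.1, 4], [0, 0, 0], 1], [[-0.1, -0.1, 8], [0, 0, 0], 1]])

```text
clock: 1.52
eef_pos: [0.3811, 0.2911, 0.1196]
tool_rot: [0.147, 0.989, 0.001, 0.0]
contact_force: [-1.2, 0.7, -0.4]
gripper_width: 1.003
gripper_force: 0.0
```

Emit:
arm_command(moves=[[[0, 0, 3], [0, 0, 0], 1], [[0, 0, 6], [0, 0, 0], 1], [[0, 0, 8.8], [0, 0, 0], 1], [[0, 0, 8.8], [0, 0, 0], 1], [[0, 0, 8.8], [0, 0, 0], -1], [[0, 0, 8.8], [0, 0, 0], -1], [[0, 0, 8.8], [0, 0, 0], -1], [[0, 0, 8.8], [0, 0, 0], -1], [[0, 0, 8.8], [0, 0, 0], -1], [[0, 0, 8.8], [0, 0, 0], -1], [[0, 0, 8.8], [0, 0, 0], -1], [[0, 0, 8.8], [0, 0, 0], -1]])

```text
clock: 3.02
eef_pos: [0.3821, 0.2908, 0.0337]
tool_rot: [0.148, 0.989, 0.001, 0.001]
contact_force: [-0.9, -0.2, 6.1]
gripper_width: 0.687
gripper_force: 62.4
```

Emit:
arm_command(moves=[[[0, 0, -1.5], [0, 0, 0], -1], [[0, 0, -5], [0, 0, 0], -1], [[0, 0, -9], [0, 0, 0], -1], [[0, 0, -13], [0, 0, 0], -1], [[0, 0, -17], [0, 0, 0], -1], [[0, 0, -17], [0, 0, 0], -1], [[0, 0, -17], [0, 0, 0], -1]])

```text
clock: 3.9
eef_pos: [0.3813, 0.29, 0.2027]
tool_rot: [0.148, 0.989, 0.0, 0.0]
contact_force: [0.3, 0.4, -1.4]
gripper_width: 0.691
gripper_force: 64.5
```

```bash
python3 -c "
from h import *
print(manip.sense()['gripper_width'],manip.sense()['eef_pos'])
go(.5143,-.4451,.2)"
```

```text
0.6909689336500109 [0.38125761 0.28995694 0.20269706]
[-34.21 -66.4    0.25] [0. 0. 0.]
```

Emit:
arm_command(moves=[[[-1, -2, 0], [0, 0, 0], -1], [[-3, -6, 0], [0, 0, 0], -1], [[-5.5, -11, 0], [0, 0, 0], -1], [[-8, -16, 0], [0, 0, 0], -1], [[-10.5, -21, 0], [0, 0, 0], -1], [[-13, -26, 0], [0, 0, 0], -1], [[-15.5, -31, 0], [0, 0, 0], -1], [[-18, -36, 0], [0, 0, 0], -1], [[-20.5, -41, 0], [0, 0, 0], -1], [[-23, -46, 0], [0, 0, 0], -1], [[-25.5, -51, 0], [0, 0, 0], -1], [[-27, -54, 0], [0, 0, 0], -1]])

```text
clock: 5.4
eef_pos: [0.4809, -0.3078, 0.2013]
tool_rot: [0.149, 0.989, -0.0, -0.001]
contact_force: [-0.0, 0.8, -0.7]
gripper_width: 0.687
gripper_force: 64.4
```

```bash
python3 -c "
from h import *
print(manip.sense()['qpos'],manip.sense()['eef_pos'])
go(.5143,-.4451,.2)"
```

```text
[ 0.04578738  0.40226471  0.59704474  1.79699383 -0.25910038  1.02303325
  2.01427247] [ 0.48094866 -0.3077557   0.2013108 ]
[ -7.23 -12.14   0.13] [0. 0. 0.]
```

Emit:
arm_command(moves=[[[-2.5, -5, 0], [0, 0, 0], -1], [[-5, -9, 0], [0, 0, 0], -1], [[-7.2, -12.3, 0], [0, 0, 0], -1], [[-7.2, -12.3, 4], [0, 0, 0], -1], [[-7.2, -12.3, 8], [0, 0, 0], -1], [[-7.2, -12.3, 10], [0, 0, 0], -1], [[-7.2, -12.3, 10], [0, 0, 0], -1], [[-7.2, -12.3, 10], [0, 0, 0], -1]])

```text
clock: 6.4
eef_pos: [0.5151, -0.4445, 0.1038]
tool_rot: [0.148, 0.989, -0.001, 0.001]
contact_force: [0.8, 0.1, -0.5]
gripper_width: 0.691
gripper_force: 64.5
```

```bash
python3 -c "
from h import *
d=snap('top','t1');print(manip.sense()['qpos'],manip.sense()['eef_pos'])
snap('wrist','w2')
go(.5143,-.4451,.038)"
```

```text
[ 0.30872958  0.70503147  0.53172414  1.57703397 -0.40970616  0.97029703
  2.24391789] [ 0.51526323 -0.44449221  0.10399049]
[ 0.08 -0.09  6.59] [0. 0. 0.]
```

View pics/w2.png

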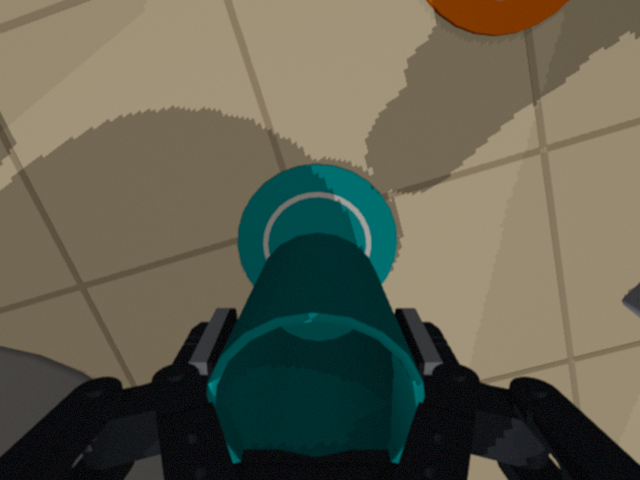

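The wrist view shows the teal cup upright in the grip. It sits over its coaster, whose centre is near (318,243) with the ring spanning columns 264–371, and the two are lined up. I'll set it down.

Emit:
arm_command(moves=[[[0.1, -0.1, 3], [0, 0, 0], -1], [[0.1, -0.1, 5], [0, 0, 0], -1], [[0.1, -0.1, 6], [0, 0, 0], -1], [[0.1, -0.1, 6.5], [0, 0, 0], -1], [[0.1, -0.1, 6.5], [0, 0, 0], -1], [[0.1, -0.1, 6.5], [0, 0, 0], -1]])

```text
clock: 7.25
eef_pos: [0.5137, -0.4449, 0.0379]
tool_rot: [0.148, 0.989, -0.0, 0.0]
contact_force: [-0.2, -0.3, -0.8]
gripper_width: 0.696
gripper_force: 64.4
```

Emit:
arm_command(moves=[[[0, 0, 0.1], [0, 0, 0], -1], [[0, 0, 0.1], [0, 0, 0], -1], [[0, 0, 0.1], [0, 0, 0], 0.5], [[0, 0, 0.1], [0, 0, 0], 0.7], [[0, 0, 0.1], [0, 0, 0], 1], [[0, 0, 0.1], [0, 0, 0], 1], [[0, 0, 0.1], [0, 0, 0], 1], [[0, 0, -2], [0, 0, 0], 1], [[0, 0, -6], [0, 0, 0], 1], [[0, 0, -11], [0, 0, 0], 1], [[0, 0, -16], [0, 0, 0], 1], [[0, 0, -16], [0, 0, 0], 1]])

```text
clock: 8.75
eef_pos: [0.5144, -0.4462, 0.2031]
tool_rot: [0.148, 0.989, -0.002, 0.003]
contact_force: [0.0, 0.7, -0.1]
gripper_width: 1.0
gripper_force: 0.0
```

```bash
python3 -c "
from h import *
d=snap('wrist','w3');cv2.imwrite('pics/w3.png',d['image'][100:400,150:550,::-1])
go(.628,-.217,.2,128)"
```

```text
[-4.23 25.16  0.03] [ -0.2   0.2 -55. ]
```

View pics/w3.png

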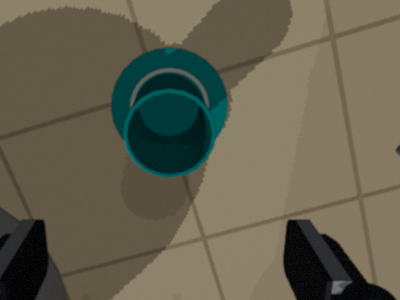

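```bash
python3 -c "
from h import *
d=load('w3'); print(w(d,319,233,.086),w(d,320,204,.004))"
```

```text
[ 0.51415344 -0.44452406  0.086     ] [ 0.51387855 -0.44311411  0.004     ]
```

Emit:
arm_command(moves=[[[0, 2, 0], [0, 0, 9], 1], [[-0.5, 4, 0], [0, 0, 18], 1], [[-1, 6, 0], [0, 0, 27], 1], [[-1, 8, 0], [0, 0, 36], 1], [[-1.5, 10, 0], [0, 0, 45], 1], [[-2, 12, 0], [0, 0, 54], 1], [[-2, 14, 0], [0, 0, 63], 1], [[-2.5, 16, 0], [0, 0, 72], 1], [[-3, 18, 0], [0, 0, 81], 1], [[-3, 20, 0], [0, 0, 90], 1], [[-3.5, 22, 0], [0, 0, 99], 1], [[-4.2, 25.2, 0], [0, 0, 108], 1]])

```text
clock: 10.3
eef_pos: [0.6268, -0.2159, 0.1971]
tool_rot: [0.889, 0.459, -0.0, -0.0]
contact_force: [0.2, 0.8, -0.7]
gripper_width: 0.997
gripper_force: 0.0
```

```bash
python3 -c "
from h import *
print(manip.sense()['qpos']);go(.628,-.217,.2,128)"
```

```text
[-0.35752505  0.73509109  1.0130484   1.56687681 -0.65276837  1.21159132
  0.15927475]
[-0.03  0.16 -0.29] [-0.   0.  16.6]
```

By calibration, the teal cup stands within 1.5 mm of its coaster's centre. Next is the box.

Emit:
arm_command(moves=[[[0, 0.1, 0], [0, 0, 9], 1], [[0, 0.1, 0], [0, 0, 16.6], 1], [[0, 0.1, 0], [0, 0, 16.6], 1], [[0, 0.1, 0], [0, 0, 16.6], 1]])

```text
clock: 10.8
eef_pos: [0.6279, -0.2165, 0.1972]
tool_rot: [0.944, 0.33, -0.0, -0.0]
contact_force: [0.7, -0.0, -0.3]
gripper_width: 0.995
gripper_force: 0.0
```

```bash
python3 -c "
from h import *
d=snap('wrist','w4');print(manip.sense()['qpos']);go(.628,-.217,.2,128)"
```

```text
[-0.38183175  0.76990405  1.07304274  1.5644592  -0.70408869  1.23704912
 -0.08568402]
[-0.02  0.04 -0.27] [-0.   0.   0.5]
```

View pics/w4.png

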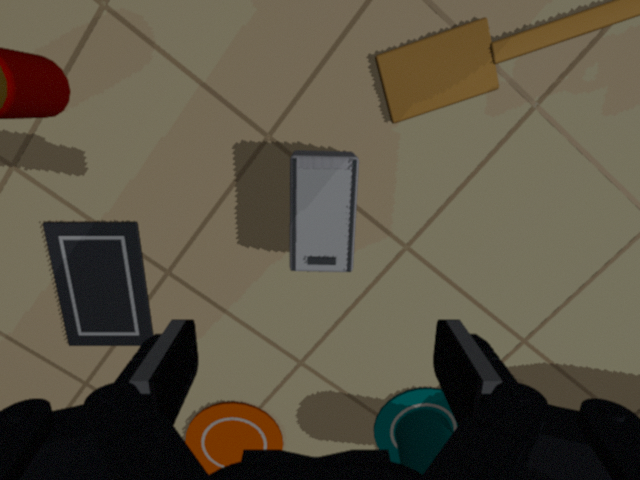

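The wrist view shows the box upright in the image and centred near (322,213), with corners near (293,156), (357,156), (352,271) and (291,271). The mat lies to the left at (98,284).

```bash
python3 -c "
from h import *
d=load('w4')
P=np.array([w(d,u,v,.042)[:2] for u,v in [(293,156),(357,156),(352,271),(291,271)]]);print(P,P.mean(0))
e=np.diff(np.vstack([P,P[:1]]),axis=0);print(np.hypot(*e.T),np.rad2deg(np.arctan2(e[:,1],e[:,0])))
M=np.array([w(d,u,v,.004)[:2] for u,v in [(60,237),(127,237),(138,335),(79,335)]]);print(M.mean(0))
e=np.diff(np.vstack([M,M[:1]]),axis=0);print(np.hypot(*e.T),np.rad2deg(np.arctan2(e[:,1],e[:,0])))
"
```

```text
[[ 0.65505627 -0.17505771]
 [ 0.6835238  -0.2107617 ]
 [ 0.613805   -0.26491457]
 [ 0.58413874 -0.22770736]] [ 0.63413095 -0.21961033]
[0.04566372 0.08827935 0.04758637 0.08832486] [ -51.43392362 -142.16234915  128.56624659   36.59044153]
[ 0.45223128 -0.11299277]
[0.05735734 0.09525925 0.05474714 0.09520419] [ -51.43380695 -143.4307814   128.56635584   38.13933468]
```

```bash
python3 -c "
from h import *
go(.631,-.2185,.013,127.5)"
```

```text
[ 0.12  0.35 18.43] [-0.  0.  1.]
```

Emit:
arm_command(moves=[[[0.1, 0.3, 4], [0, 0, 1], 1], [[0.1, 0.3, 8], [0, 0, 1], 1], [[0.1, 0.3, 12], [0, 0, 1], 1], [[0.1, 0.3, 15], [0, 0, 1], 1], [[0.1, 0.3, 17], [0, 0, 1], 1], [[0.1, 0.3, 18.4], [0, 0, 1], 1], [[0.1, 0.3, 18.4], [0, 0, 1], 1], [[0.1, 0.3, 18.4], [0, 0, 1], -1], [[0.1, 0.3, 18.4], [0, 0, 1], -1], [[0.1, 0.3, 18.4], [0, 0, 1], -1], [[0.1, 0.3, 18.4], [0, 0, 1], -1], [[0.1, 0.3, 18.4], [0, 0, 1], -1]])

```text
clock: 12.35
eef_pos: [0.6313, -0.2185, 0.0145]
tool_rot: [0.947, 0.321, 0.001, 0.0]
contact_force: [-0.8, 0.8, 7.1]
gripper_width: 0.574
gripper_force: 63.1
```

Emit:
arm_command(moves=[[[0, 0, 0], [0, 0, 0], -1], [[0, 0, 0], [0, 0, 0], -1], [[0, 0, 0], [0, 0, 0], -1]])

```text
clock: 12.72
eef_pos: [0.6313, -0.2185, 0.0145]
tool_rot: [0.947, 0.321, 0.001, 0.0]
contact_force: [0.3, -0.5, 7.3]
gripper_width: 0.574
gripper_force: 63.1
```

```bash
python3 -c "
from h import *
s=manip.sense();print(s['qpos'],s['eef_pos']);go(.451,-.1115,.15,127.8)"
```

```text
[-0.29290111  0.96918266  0.89934647  1.64909289 -0.88987907  0.98039934
  0.0087108 ] [ 0.63133898 -0.21848682  0.01449418]
[ -7.81 -19.44 -13.58] [ 0.1 -0.1 -0.4]
```

Emit:
arm_command(moves=[[[0, 0, -1.5], [0, 0, 0], -1], [[0, 0, -5], [0, 0, 0], -1], [[0, 0, -9], [0, 0, 0], -1], [[0, 0, -13.5], [0, 0, 0], -1], [[-1.5, -4, -13.5], [0, 0, 0], -1], [[-3, -8, -13.5], [0, 0, 0], -1], [[-5, -12, -13.5], [0, 0, 0], -1], [[-6.5, -16, -13.5], [0, 0, 0], -1], [[-7.8, -19.4, -13.5], [0, 0, 0], -1], [[-7.8, -19.4, -13.5], [0, 0, 0], -1], [[-7.8, -19.4, -13.5], [0, 0, 0], -1]])

```text
clock: 14.1
eef_pos: [0.4516, -0.1115, 0.149]
tool_rot: [0.947, 0.321, 0.001, -0.0]
contact_force: [0.3, -0.6, -2.2]
gripper_width: 0.575
gripper_force: 62.7
```

```bash
python3 -c "
from h import *
s=manip.sense();print(s['qpos'],s['eef_pos']);snap('wrist','w5');go(.451,-.1115,.0195,127.8)"
```

```text
[-0.7884696   0.50755312  1.21107693  2.10432208 -0.60126487  0.93691439
 -0.15649944] [ 0.45158925 -0.1114787   0.14901211]
[-0.04 -0.07 12.94] [ 0.  -0.  -0.4]
```

View pics/w5.png

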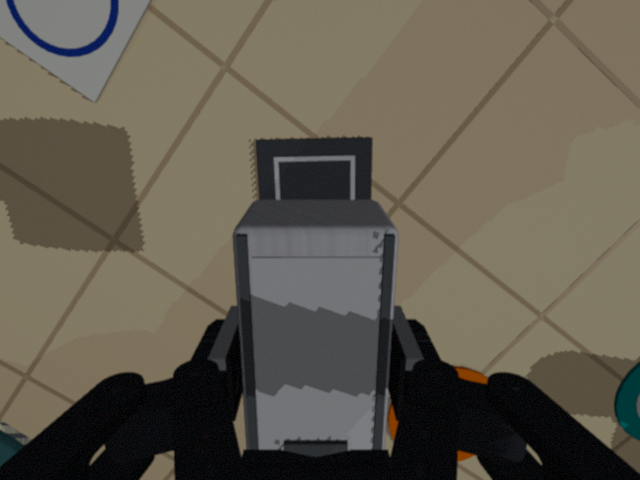

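The box hangs level over the mat. The mat's outline (275–354 at row 158) and the box's far edge (235–395 at row 229) are both square to the view.

```bash
python3 -c "
from h import *
d=load('w5')
f=lambda a,z:np.mean([w(d,*p,z)[:2] for p in a],0)
b=f([(235,232),(395,225)],.1765); o=f([(275,159),(354,157)],.004); m=f([(257,140),(372,138)],.004)
l=np.array([np.cos(np.deg2rad(37.7)),np.sin(np.deg2rad(37.7))])
print(b-.045*l, o-.0475*l, o-.045*l, m-.06*l)"
```

```text
[ 0.45249083 -0.11141949] [ 0.45135379 -0.11193316] [ 0.45333185 -0.11040434] [ 0.45158683 -0.1118341 ]
```

Emit:
arm_command(moves=[[[0, 0, 4], [0, 0, 0], -1], [[0, 0, 8], [0, 0, 0], -1], [[0, 0, 10], [0, 0, 0], -1], [[0, 0, 10], [0, 0, 0], -1]])

```text
clock: 14.65
eef_pos: [0.4507, -0.1124, 0.0476]
tool_rot: [0.947, 0.32, -0.001, 0.0]
contact_force: [0.5, -0.5, -1.6]
gripper_width: 0.574
gripper_force: 62.7
```

Emit:
arm_command(moves=[[[0, 0, 1.5], [0, 0, 0], -1], [[0, 0, 2.4], [0, 0, 0], -1], [[0, 0, 2.9], [0, 0, 0], -1], [[0, 0, 3], [0, 0, 0], -1], [[0, 0, 3], [0, 0, 0], -1], [[0, 0, 3], [0, 0, 0], -1], [[0, 0, 3], [0, 0, 0], 0.2], [[0, 0, 3], [0, 0, 0], 0.5], [[0, 0, 3], [0, 0, 0], 1], [[0, 0, 3], [0, 0, 0], 1], [[0, 0, 3], [0, 0, 0], 1], [[0, 0, 3], [0, 0, 0], 1]])

```text
clock: 16.15
eef_pos: [0.451, -0.1114, 0.0183]
tool_rot: [0.947, 0.321, -0.0, 0.0]
contact_force: [0.6, -0.0, 0.9]
gripper_width: 0.999
gripper_force: 0.0
```

Emit:
arm_command(moves=[[[0, 0, -3], [0, 0, 0], 1], [[0, 0, -8], [0, 0, 0], 1], [[0, 0, -13], [0, 0, 0], 1], [[0, 0, -18], [0, 0, 0], 1], [[0, 0, -18], [0, 0, 0], 1]])

```text
clock: 16.77
eef_pos: [0.4524, -0.1116, 0.201]
tool_rot: [0.947, 0.321, 0.003, -0.0]
contact_force: [-0.0, -0.5, -2.1]
gripper_width: 1.002
gripper_force: 0.0
```

```bash
python3 -c "
from h import *
s=manip.sense();print(s['qpos'],s['eef_pos']);snap('wrist','w6');go(.519,.423,.2)"
```

```text
[-0.84918599  0.37000634  1.23979649  2.05701775 -0.42364995  0.99760709
 -0.31085799] [ 0.45237529 -0.11158752  0.20104612]
[ 37.82 -38.3    0.05] [0. 0. 0.]
```

View pics/w6.png

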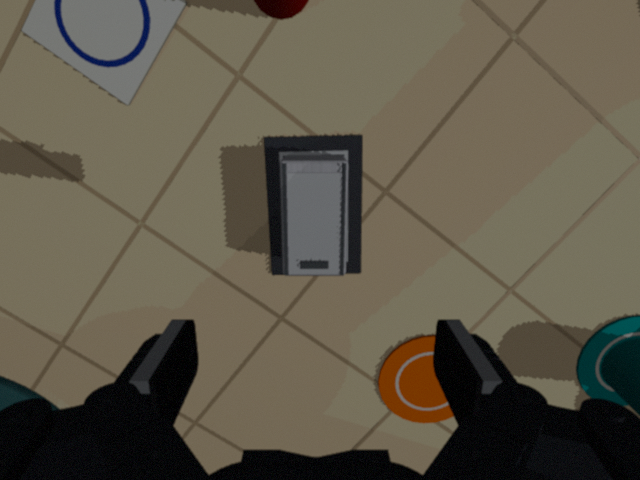

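The box sits squarely on the mat, with an even border showing around it (mat 264–361 × 136–274). The orange cup is next.

Emit:
arm_command(moves=[[[3, -3, 0], [0, 0, 0], 1], [[6, -6, 0], [0, 0, 0], 1], [[9.5, -9.5, 0], [0, 0, 0], 1], [[13, -13, 0], [0, 0, 0], 1], [[16.5, -16.5, 0], [0, 0, 0], 1], [[20, -20, 0], [0, 0, 0], 1], [[23.5, -23.5, 0], [0, 0, 0], 1], [[27, -27, 0], [0, 0, 0], 1], [[30.5, -30.5, 0], [0, 0, 0], 1], [[34, -34.5, 0], [0, 0, 0], 1], [[37.8, -38.3, 0], [0, 0, 0], 1], [[37.8, -38.3, 0], [0, 0, 0], 1]])

```text
clock: 18.32
eef_pos: [0.5174, 0.4259, 0.1952]
tool_rot: [0.946, 0.323, -0.001, 0.001]
contact_force: [0.1, -0.3, 0.6]
gripper_width: 0.999
gripper_force: 0.0
```

```bash
python3 -c "
from h import *
s=manip.sense();print(s['qpos'],s['eef_pos']);go(.519,.423,.032)"
```

```text
[-1.36853835  0.75346667  1.0144996   1.54621858 -0.66540924  1.22303626
 -1.1534329 ] [0.51744224 0.42592975 0.19520086]
[-1.000e-02  3.200e-01  1.632e+01] [0. 0. 0.]
```

Emit:
arm_command(moves=[[[0, 0.2, 4], [0, 0, 0], 1], [[0, 0.2, 7], [0, 0, 0], 1], [[0, 0.2, 7], [0, 0, 0], 1]])

```text
clock: 18.7
eef_pos: [0.5189, 0.4192, 0.1253]
tool_rot: [0.947, 0.32, -0.002, 0.001]
contact_force: [0.2, -1.1, 0.9]
gripper_width: 1.0
gripper_force: 0.0
```

```bash
python3 -c "
from h import *
s=manip.sense();print(s['eef_pos']);go(.519,.423,.032)"
```

```text
[0.51885676 0.41923258 0.12525317]
[ 0.29 -0.3   9.32] [0. 0. 0.]
```

Emit:
arm_command(moves=[[[0.1, -0.2, 1], [0, 0, 0], 1], [[0.1, -0.2, 1], [0, 0, 0], 1], [[0.1, -0.2, 1], [0, 0, 0], 1]])

```text
clock: 19.08
eef_pos: [0.5197, 0.4231, 0.1189]
tool_rot: [0.947, 0.321, 0.0, -0.0]
contact_force: [-0.2, -0.8, 0.6]
gripper_width: 1.0
gripper_force: 0.0
```

```bash
python3 -c "
from h import *
s=manip.sense();print(s['eef_pos']);go(.519,.423,.032)"
```

```text
[0.51966955 0.42313149 0.1189182 ]
[-0.07 -0.03  8.69] [0. 0. 0.]
```

Emit:
arm_command(moves=[[[0, 0, 3], [0, 0, 0], 1], [[0, 0, 6], [0, 0, 0], 1], [[0, 0, 8.7], [0, 0, 0], 1], [[0, 0, 8.7], [0, 0, 0], 1], [[0, 0, 8.7], [0, 0, 0], -1], [[0, 0, 8.7], [0, 0, 0], -1], [[0, 0, 8.7], [0, 0, 0], -1], [[0, 0, 8.7], [0, 0, 0], -1], [[0, 0, 8.7], [0, 0, 0], -1], [[0, 0, 8.7], [0, 0, 0], -1], [[0, 0, 8.7], [0, 0, 0], -1], [[0, 0, 8.7], [0, 0, 0], -1]])

```text
clock: 20.58
eef_pos: [0.5203, 0.4232, 0.0332]
tool_rot: [0.947, 0.321, 0.001, -0.0]
contact_force: [-2.6, -2.7, 8.9]
gripper_width: 0.709
gripper_force: 63.4
```

Emit:
arm_command(moves=[[[0, 0, -1.5], [0, 0, 0], -1], [[0, 0, -5], [0, 0, 0], -1], [[0, 0, -9], [0, 0, 0], -1], [[0, 0, -13], [0, 0, 0], -1], [[0, 0, -17], [0, 0, 0], -1], [[0, 0, -17], [0, 0, 0], -1], [[0, 0, -17], [0, 0, 0], -1]])

```text
clock: 21.45
eef_pos: [0.5192, 0.423, 0.2015]
tool_rot: [0.947, 0.321, -0.0, -0.0]
contact_force: [-0.9, -0.1, -0.6]
gripper_width: 0.708
gripper_force: 65.0
```

```bash
python3 -c "
from h import *
s=manip.sense();print(s['qpos'],s['eef_pos']);go(.3814,-.3052,.2);go(.48,0,.2)"
```

```text
[-1.36733306  0.74529093  1.01978204  1.54457875 -0.66082939  1.22855837
 -1.15579116] [0.51918889 0.42303089 0.20149543]
[-55.18  49.48   0.12] [0. 0. 0.]
[-28.81  31.23   0.13] [0. 0. 0.]
```

Emit:
arm_command(moves=[[[-1, 1, 0], [0, 0, 0], -1], [[-4, 4.3, 0], [0, 0, 0], -1], [[-7.2, 7.8, 0], [0, 0, 0], -1], [[-10.5, 11.4, 0], [0, 0, 0], -1], [[-13.8, 15, 0], [0, 0, 0], -1], [[-17, 18.4, 0], [0, 0, 0], -1], [[-20, 21.7, 0], [0, 0, 0], -1], [[-23, 25, 0], [0, 0, 0], -1], [[-26, 28, 0], [0, 0, 0], -1], [[-28.8, 31.2, 0], [0, 0, 0], -1], [[-32, 33.4, 0], [0, 0, 0], -1], [[-35, 35.5, 0], [0, 0, 0], -1]])

```text
clock: 22.95
eef_pos: [0.4553, -0.0734, 0.2007]
tool_rot: [0.947, 0.32, -0.001, -0.0]
contact_force: [0.7, -0.1, -0.8]
gripper_width: 0.705
gripper_force: 65.0
```

```bash
python3 -c "
from h import *
s=manip.sense();print(s['qpos'],s['eef_pos'],s['gripper_width']);go(.3814,-.3052,.2)"
```

```text
[-0.91094663  0.33114085  1.1920526   2.06351363 -0.37058765  0.98566613
 -0.44569236] [ 0.455295   -0.07336479  0.20068407] 0.7047217986718712
[-19.94  13.95   0.07] [0. 0. 0.]
```

Emit:
arm_command(moves=[[[-4, 2.8, 0], [0, 0, 0], -1], [[-8, 5.6, 0], [0, 0, 0], -1], [[-12, 8.4, 0], [0, 0, 0], -1], [[-16, 11.2, 0], [0, 0, 0], -1], [[-18.5, 13, 0], [0, 0, 0], -1], [[-20.1, 14, 0], [0, 0, 0], -1], [[-20.1, 14, 0], [0, 0, 0], -1], [[-20.1, 14, 4], [0, 0, 0], -1], [[-20.1, 14, 8], [0, 0, 0], -1], [[-20.1, 14, 10], [0, 0, 0], -1], [[-20.1, 14, 10], [0, 0, 0], -1], [[-20.1, 14, 10], [0, 0, 0], -1]])

```text
clock: 24.45
eef_pos: [0.3825, -0.3048, 0.1021]
tool_rot: [0.947, 0.321, 0.0, 0.0]
contact_force: [-0.2, 0.0, -0.8]
gripper_width: 0.711
gripper_force: 65.1
```

```bash
python3 -c "
from h import *
s=manip.sense();print(s['qpos'],s['eef_pos'],s['gripper_width']);d=snap('wrist','w7')
go(.3814,-.3052,.0375)
h=cv2.cvtColor(d['image'],cv2.COLOR_RGB2HSV)
"
```

```text
[-0.14367152  0.52945779  0.94338694  2.07816481 -0.59066843  0.82451301
  0.23734667] [ 0.38248487 -0.30484879  0.10209   ] 0.7108191555703024
[-0.13 -0.06  6.47] [0. 0. 0.]
```

View pics/w7.png

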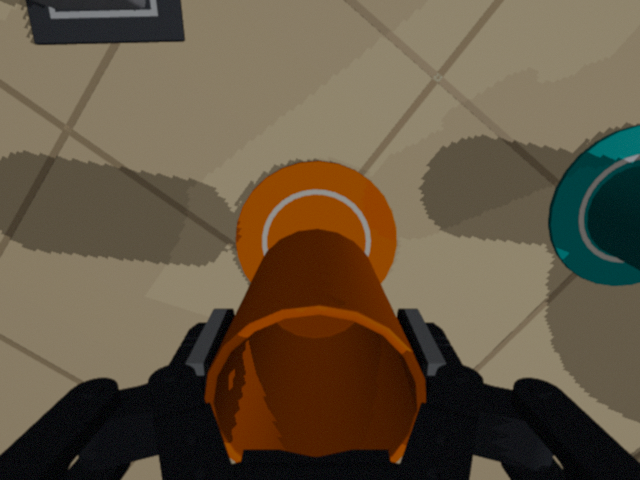

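The orange cup hangs upright over its coaster, whose centre is near (317,241), just as the teal cup did. I'll set it down.

Emit:
arm_command(moves=[[[-0.1, 0, 3], [0, 0, 0], -1], [[-0.1, 0, 5], [0, 0, 0], -1], [[-0.1, 0, 6], [0, 0, 0], -1], [[-0.1, 0, 6.5], [0, 0, 0], -1], [[-0.1, 0, 6.5], [0, 0, 0], -1], [[-0.1, 0, 6.5], [0, 0, 0], -1]])

```text
clock: 25.25
eef_pos: [0.3818, -0.3057, 0.0371]
tool_rot: [0.947, 0.321, 0.0, 0.0]
contact_force: [-2.8, 2.0, 6.8]
gripper_width: 0.706
gripper_force: 65.3
```

Emit:
arm_command(moves=[[[0, 0, 0.1], [0, 0, 0], -1], [[0, 0, 0.1], [0, 0, 0], -1], [[0, 0, 0.1], [0, 0, 0], 0.5], [[0, 0, 0.1], [0, 0, 0], 0.7], [[0, 0, 0.1], [0, 0, 0], 1], [[0, 0, 0.1], [0, 0, 0], 1], [[0, 0, 0.1], [0, 0, 0], 1], [[0, 0, -2], [0, 0, 0], 1], [[0, 0, -6], [0, 0, 0], 1], [[0, 0, -11], [0, 0, 0], 1], [[0, 0, -16], [0, 0, 0], 1], [[0, 0, -16], [0, 0, 0], 1]])

```text
clock: 26.75
eef_pos: [0.3827, -0.3063, 0.199]
tool_rot: [0.947, 0.321, 0.002, 0.001]
contact_force: [-0.1, 0.4, -0.8]
gripper_width: 0.999
gripper_force: 0.0
```

```bash
python3 -c "
from h import *
s=manip.sense();print(s['qpos'],s['eef_pos'],s['gripper_width']);d=snap('wrist','w8')
go(.6386,.2057,.2);go(.48,-.08,.2)
"
```

```text
[-0.2984838   0.383148    1.11478087  2.00374115 -0.41339599  0.99853023
  0.09987117] [ 0.3827009  -0.30625811  0.19898942] 0.9987194273111352
[ 51.43 -25.    -0.22] [0. 0. 0.]
[ 21.47 -11.96  -0.26] [0. 0. 0.]
```

Emit:
arm_command(moves=[[[3, -1.5, 0], [0, 0, 0], 1], [[7.5, -3.6, 0], [0, 0, 0], 1], [[12, -5.8, 0], [0, 0, 0], 1], [[16.5, -8, 0], [0, 0, 0], 1], [[21, -10.2, 0], [0, 0, 0], 1], [[25.5, -12.4, 0], [0, 0, 0], 1], [[30, -14.6, 0], [0, 0, 0], 1], [[34.5, -16.8, 0], [0, 0, 0], 1], [[39, -19, 0], [0, 0, 0], 1], [[43.5, -21.1, 0], [0, 0, 0], 1], [[48, -23.3, 0], [0, 0, 0], 1], [[51.4, -25, 0], [0, 0, 0], 1]])

```text
clock: 28.3
eef_pos: [0.6381, 0.2071, 0.1942]
tool_rot: [0.947, 0.321, -0.001, -0.0]
contact_force: [-1.5, 0.0, 0.2]
gripper_width: 1.002
gripper_force: 0.0
```

Emit:
arm_command(moves=[[[0, 0, 0], [0, 0, 0], 1], [[0, 0, 0], [0, 0, 0], 1], [[0, 0, 0], [0, 0, 0], 1]])

```text
clock: 28.68
eef_pos: [0.6378, 0.2042, 0.1959]
tool_rot: [0.947, 0.32, -0.0, -0.0]
contact_force: [-0.1, 0.1, -0.0]
gripper_width: 0.998
gripper_force: 0.0
```

```bash
python3 -c "
from h import *
s=manip.sense();print(s['qpos'],s['eef_pos'],s['gripper_width']);d=snap('wrist','w9')
a=load('w8')['image'][80:320,120:520];b=d['image'][80:320,120:520]
cv2.imwrite('pics/c3.png',cv2.resize(np.hstack([a,b])[:,:,::-1],(800,240)))
go(.6386,.2057,.1)
"
```

```text
[-0.96037142  0.71764234  0.94911708  1.54808355 -0.61154519  1.19693634
 -0.81838317] [0.63779856 0.20415453 0.19593261] 0.9980953607037264
[ 0.14 -0.06  9.62] [0. 0. 0.]
```

View pics/c3.png

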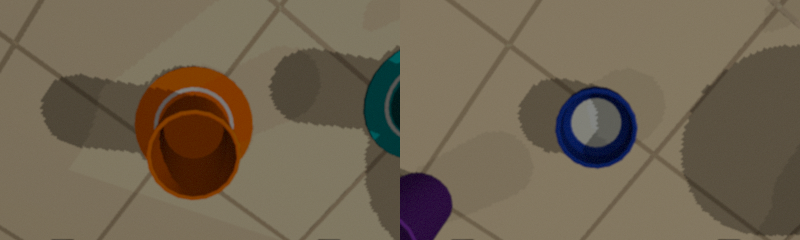

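On the left, the orange cup stands on its coaster, with its rim at full-frame (313,234) and the coaster at (314,204). On the right is the dish, with its rim at full-frame (316,207).

```bash
python3 -c "
from h import *
d=load('w8'); print(w(d,313,234,.086),w(d,314,204,.004))
d=load('w9'); print(w(d,316,207,.03))
go(.6386,.2060,.006)
"
```

```text
[ 0.38395452 -0.30459281  0.086     ] [ 0.3857965  -0.30412413  0.004     ]
[0.64423986 0.20771606 0.03      ]
[ 0.16 -0.09 19.02] [0. 0. 0.]
```

Emit:
arm_command(moves=[[[0.3, 0, 4], [0, 0, 0], 1], [[0.3, 0, 8], [0, 0, 0], 1], [[0.3, 0, 12], [0, 0, 0], 1], [[0.3, 0, 15], [0, 0, 0], 1], [[0.3, 0, 15], [0, 0, 0], 1], [[0.3, 0, 15], [0, 0, 0], 1]])

```text
clock: 29.48
eef_pos: [0.6411, 0.2068, 0.0478]
tool_rot: [0.947, 0.32, 0.001, 0.0]
contact_force: [-0.3, 0.1, -0.3]
gripper_width: 0.997
gripper_force: 0.0
```

```bash
python3 -c "
from h import *
go(.6405,.2065,.004)
d=snap('wrist','w10')
"
```

```text
[-0.08 -0.01  4.38] [0. 0. 0.]
```

View pics/w10.png

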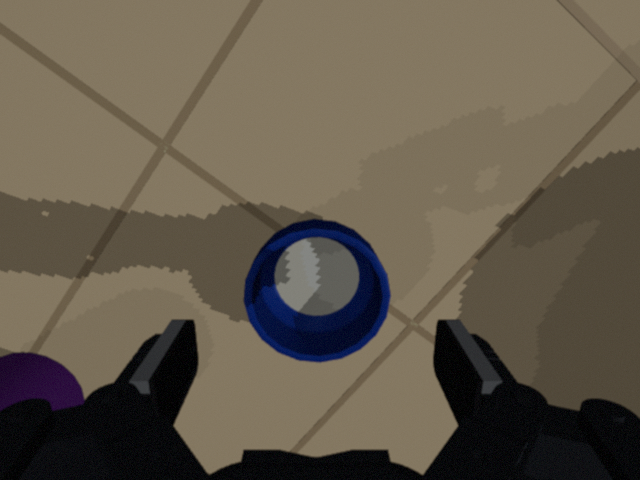

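The dish rim is centred at (317,290), midway between the fingers.

```bash
python3 -c "
from h import *
d=load('w10'); print(w(d,317,290,.03),manip.sense()['eef_pos'])"
```

```text
[0.64623958 0.20920821 0.03      ] [0.64125102 0.20699747 0.04802344]
```

Emit:
arm_command(moves=[[[0, 0, 2], [0, 0, 0], 1], [[0, 0, 3.5], [0, 0, 0], 1], [[0, 0, 4.3], [0, 0, 0], 1], [[0, 0, 4.3], [0, 0, 0], 1], [[0, 0, 4.3], [0, 0, 0], 1]])

```text
clock: 30.15
eef_pos: [0.6407, 0.207, 0.0037]
tool_rot: [0.947, 0.321, 0.0, 0.0]
contact_force: [0.1, -0.3, 0.2]
gripper_width: 0.999
gripper_force: 0.0
```

Emit:
arm_command(moves=[[[0.1, 0, 0], [0, 0, 0], -1], [[0.1, 0, 0], [0, 0, 0], -1], [[0.1, 0, 0], [0, 0, 0], -1], [[0.1, 0, 0], [0, 0, 0], -1], [[0.1, 0, 0], [0, 0, 0], -1], [[0.1, 0, 0], [0, 0, 0], -1], [[0.1, 0, 0], [0, 0, 0], -1], [[0.1, 0, 0], [0, 0, 0], -1]])

```text
clock: 31.15
eef_pos: [0.6417, 0.2079, 0.0043]
tool_rot: [0.947, 0.321, 0.001, -0.0]
contact_force: [-2.8, 0.4, 10.9]
gripper_width: 0.708
gripper_force: 64.2
```

Emit:
arm_command(moves=[[[0, 0, -1], [0, 0, 0], -1], [[0, 0, -3], [0, 0, 0], -1], [[0, 0, -6], [0, 0, 0], -1], [[0, 0, -10], [0, 0, 0], -1], [[0, 0, -14], [0, 0, 0], -1], [[0, 0, -14], [0, 0, 0], -1], [[0, 0, -14], [0, 0, 0], -1]])

```text
clock: 32.02
eef_pos: [0.641, 0.2078, 0.1435]
tool_rot: [0.947, 0.321, 0.0, -0.0]
contact_force: [0.3, 0.3, -1.3]
gripper_width: 0.709
gripper_force: 65.5
```

```bash
python3 -c "
from h import *
go(.4705,.102,.14)"
```

```text
[-19.97  -1.95   0.35] [0. 0. 0.]
```

Emit:
arm_command(moves=[[[-2, -0.2, 0], [0, 0, 0], -1], [[-6, -0.6, 0], [0, 0, 0], -1], [[-10, -1, 0], [0, 0, 0], -1], [[-14, -1.4, 0], [0, 0, 0], -1], [[-18, -1.8, 0], [0, 0, 0], -1], [[-20, -2, 0], [0, 0, 0], -1], [[-20, -2, 4], [0, 0, 0], -1], [[-20, -2, 6], [0, 0, 0], -1], [[-20, -2, 6], [0, 0, 0], -1], [[-20, -2, 6], [0, 0, 0], -1]])

```text
clock: 33.28
eef_pos: [0.4704, 0.1019, 0.0838]
tool_rot: [0.947, 0.32, 0.0, 0.0]
contact_force: [0.1, 1.0, -1.8]
gripper_width: 0.71
gripper_force: 65.4
```

```bash
python3 -c "
from h import *
s=manip.sense();print(s['qpos'],s['eef_pos'],s['gripper_width']);d=snap('wrist','w11')
go(.4705,.102,.0083)
"
```

```text
[-1.03144616  0.56164457  0.94389243  2.10590187 -0.64843035  0.79460218
 -0.59899707] [0.47039474 0.10191172 0.08379899] 0.7097667883364488
[-0.01  0.    7.57] [0. 0. 0.]
```

View pics/w11.png

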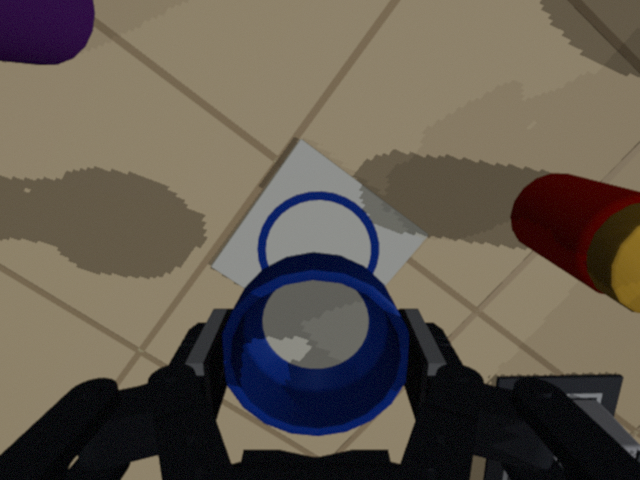

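The dish hangs level over the tile, with its rim centre at (316,350). The tile's ring is centred near (319,249), and the jar is clear to the right.

```bash
python3 -c "
from h import *
d=load('w11'); a=w(d,316,350,.1095);b=w(d,319.5,250,.004);print(a,b)
R=Ro.from_quat(manip.sense()['tool_rot']).as_matrix();print(R.T@(b-a))"
```

```text
[0.47396428 0.1037823  0.1095    ] [0.47390191 0.10089411 0.004     ]
[-0.00186445  0.00221469  0.10549983]
```

Emit:
arm_command(moves=[[[-0.1, 0.2, 3], [0, 0, 0], -1], [[-0.1, 0.2, 6], [0, 0, 0], -1], [[-0.1, 0.2, 7], [0, 0, 0], -1], [[-0.1, 0.2, 7.5], [0, 0, 0], -1], [[-0.1, 0.2, 7.6], [0, 0, 0], -1], [[-0.1, 0.2, 7.6], [0, 0, 0], -1], [[-0.1, 0.2, 7.6], [0, 0, 0], 0.5], [[-0.1, 0.2, 7.6], [0, 0, 0], 0.7], [[-0.1, 0.2, 7.6], [0, 0, 0], 1], [[-0.1, 0.2, 7.6], [0, 0, 0], 1], [[-0.1, 0.2, 7.6], [0, 0, 0], 1], [[-0.1, 0.2, 7.6], [0, 0, 0], 1]])

```text
clock: 34.83
eef_pos: [0.4706, 0.0999, 0.0073]
tool_rot: [0.947, 0.321, -0.0, 0.0]
contact_force: [-0.1, 0.0, 0.5]
gripper_width: 1.001
gripper_force: 0.0
```

Emit:
arm_command(moves=[[[0, 0, -3], [0, 0, 0], 1], [[0, 0, -8], [0, 0, 0], 1], [[0, 0, -13], [0, 0, 0], 1], [[0, 0, -18], [0, 0, 0], 1], [[0, 0, -22], [0, 0, 0], 1], [[-4, 0, -22], [0, 0, 0], 1], [[-8, 0, -22], [0, 0, 0], 1], [[-8, 0, -22], [0, 0, 0], 1], [[-8, 0, -22], [0, 0, 0], 1]])

```text
clock: 35.95
eef_pos: [0.4072, 0.0519, 0.2275]
tool_rot: [0.947, 0.321, 0.0, -0.001]
contact_force: [0.7, 0.3, 0.1]
gripper_width: 0.998
gripper_force: 0.0
```

```bash
python3 -c "
from h import *
snap('top','t9');d=snap('wrist','w12');print(manip.sense()['eef_pos'])
a=load('t9')['image'][90:370,220:580];b=cv2.resize(d['image'],(320,240))
c=np.zeros((600,800,3),np.uint8);c[:]=0
a=cv2.resize(a,(450,350));c[:350,:450]=a;e=d['image'][100:400,150:500];c[:300,450:]=e
cv2.imwrite('pics/c9.png',c[:360,:,::-1])"
```

```text
[0.40758533 0.05176383 0.22742508]
```

View pics/c9.png

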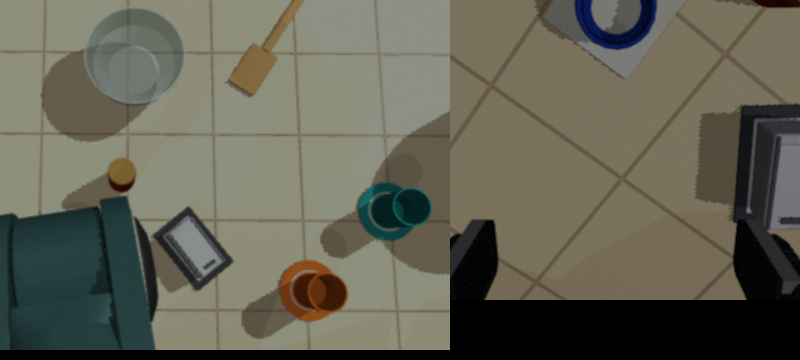

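```bash
python3 -c "
from h import *
d=load('w12');h=cv2.cvtColor(d['image'],cv2.COLOR_RGB2HSV)
m=cv2.inRange(h,(105,120,20),(130,255,255));m[:, :200]=0;m[:,450:]=0
cs=max(cv2.findContours(m,0,2)[0],key=cv2.contourArea);(u,v),r=cv2.minEnclosingCircle(cs);print(u,v,r,w(d,u,v,.034))
print('tile',w(d,327,179,.004)[:2]+.045)"
```

```text
315.0 105.0 43.41668701171875 [0.4728282  0.10150198 0.034     ]
tile [0.47483098 0.10012044]
```

The dish is about 2 mm off the tile's centre and the other three things checked out too, so I'll hand the job in.

```bash
python3 -c "
from h import *
print(manip.sign_off())"
```

```text
the job is handed in; nothing more can be done
None
```

Handed in at about 36 s of the 120 s allowed: both cups, the dish and the box were set down upright, each measured within about 3 mm of its pad's centre, with the bowl, jar and purple cup left alone; I viewed 15 pictures, one over the limit of 14, and the hand-in returned no verdict.

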